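Pack the sweet shop's gift tray

ROBOT

A 6-joint arm with a two-finger parallel gripper is mounted at the origin on the work surface. World frame = base frame: x ahead of the robot, y to its left, z up, the work surface at z = 0. Lengths are in mm, angles in degrees, forces in N, time in s.
With the tool pointing down it reaches from about 300 to 850 mm from the base axis. Payload 4.2 kg.
Tool frame: the origin (TCP) lies midway between the tips of the shut fingers; the grasp point (between the pads) lies 19 mm behind it; z points along the fingers, y is the line along which they close (so a half turn about z gives the same grasp; the last joint's range is limited). The gripper opens to 91 mm and grips with 3 to 60 N. Pads are 32 mm wide; open, the fingers measure 118 mm over their backs; the gripper's body (76 mm by 178 mm) begins 60 mm behind the grasp point.
Start: joints at [-1.146, 18.312, 89.639, -0, 72.044, -1.146], TCP at [575.016, 0, 213.976] pointing down, gripper open.
Joint ranges: [-177.97, 177.97], [-48.28, 115.42], [12.27, 149.76], [-77.06, 257.06], [2.81, 150.46], [-146.56, 146.56]. Speed limits (degrees/s): [147.25, 147.25, 180, 180, 180, 180].

INTERFACE

Orientations are given as [roll, pitch, yaw] about the fixed x, y, z axes, in that order (R = Rz(yaw) Ry(pitch) Rx(roll)).
In Python, from workcell import state, grab_frame, camera_model, job_done gives the robot as it stands.
- The arm moves only by the tool move_tool, called after "Emit:" as name(argument=value, ...) on one line, values as JSON. Schema: {"type":"object","properties":{"plan":{"type":"object","properties":{"ticks":{"type":"array","items":{"type":"array","items":{"type":"number"},"minItems":6,"maxItems":6},"minItems":1,"maxItems":8}},"additionalProperties":false,"required":["ticks"]},"jaw":{"type":"number"},"force":{"type":"number"},"only":{"type":"string"},"quiet":{"type":"boolean"},"lines":{"type":"string"}},"required":["plan"],"additionalProperties":false}. plan is an object whose key "ticks" holds a list of rows, 1 to 8 of them, each of 6 numbers: dx, dy, dz in fractions of the full range, 1 being 500 mm, then a rotation vector rx, ry, rz in normalised numbers (1 is 90 degrees); each row shifts and turns the commanded pose from where the row before left it, along the tool's axes as they then stand; what a row does not reach is not made up. A row lasts 1/10 s, in which the tool goes at most 50 mm and 8.59 degrees, less where a joint would pass 70% of its speed; a pose out of reach is approached as far as the arm can. jaw is the finger opening in mm, set as the call begins (left out keeps the last). The fingers move at their own pace and stop on an object; force is the grip in N (left out, the last holds). Time passes only in rows, so rows that do not move let the fingers close. The tool returns the time, the measured TCP pose, the force, the opening and the grip force at its end. only (a regular expression) keeps the lines of the reply that match it, lines (a string "A,B") keeps lines A to B, and quiet returns only ok. Input that does not fit is refused with a message, and nothing moves.
- state(): the state, without advancing time (a new reading comes with each control period).
- grab_frame(name): name is "scene" or "side" or "wrist"; returns the picture (420x560x3 uint8, blue, green, red); there is no depth.
- camera_model(name): a dict with "fx", "fy", "cx", "cy" (pixels), "D" ([k1, k2, p1, p2, k3] as OpenCV has them; the pictures are not rectified), "T" (4x4, takes a point from camera to world coordinates). Camera axes: x right, y up, looking along -z (the intrinsics and any distortion apply to the point x, -y, -z); pixel columns grow to the right and rows downward; lengths in mm; the calibration is good to about 2 mm. A picture is of the moment at which its call begins: read the wrist's pose just before it. camera_model takes no time and is no camera call; for the wrist camera it gives the pose at the moment of the call.
- job_done(): hands the job in; it is judged then, once.
The state is a dict: "time_s": time; "qpos": joint angles; "qvel": joint speeds; "effort": joint torques, N m; "ee_pos": TCP position; "ee_rot": TCP orientation; "force": force on the tool from outside, world axes, zero at the start; "torque": the same for the moment, N m; "gripper_width": finger opening in mm; "gripper_force": force on a finger pad.
Only numpy, scipy, OpenCV 4.12 (cv2) and the standard library are available. Lean on these libraries where they do the work, as an engineer would, in place of code of your own. Each camera call takes 0.05 s, during which the arm holds its last target. There are 200 camera calls.

TASK

Pack the gift tray: set the four closed packages (large round tin, capped jar, lidded square tin, oblong tin) upright into the tray, each down in the hole of its own shape and size so that it rests on the tray's floor. Set them down gently instead of dropping them, and leave the empty open jar and the empty open square tin standing where they are.

Things in the scene. Friction and masses are not known exactly. Their poses are not given: they have to be found in the camera images.
- large_round_tin: Closed plain metal tin, the large round package: diameter 62 mm, 50 mm tall, about 160 g. Loose, standing on the counter. Origin: centre of its underside, z up.
- closed_jar: Small closed glass jar full of brown toffees, black screw cap on: diameter 42 mm (cap too), 64 mm tall, about 130 g. Loose, standing on the counter. Origin: centre of its underside, z up.
- closed_square_tin: Closed plain metal tin, square: 46 x 46 mm, 54 mm tall with its lid, on which stands a 12 mm wide, 6 mm high knob; about 140 g. x and y are along its sides. Loose, standing on the counter. Origin: centre of its underside, z up.
- oblong_tin: Closed plain metal tin, oblong: 70 mm along its x, 32 mm along its y, 50 mm tall, about 110 g. Loose, standing on the counter. Origin: centre of its underside, z up.
- open_jar: Look-alike to leave alone: an empty open glass jar without cap, diameter 42 mm, 54 mm tall. Loose, standing on the counter. Origin: centre of its underside, z up.
- open_square_tin: Look-alike to leave alone: an empty open square metal tin without lid, 46 x 46 mm, 46 mm tall. Loose, standing on the counter. Origin: centre of its underside, z up.
- nest_large_round: Nest of the large round tin: round hole of diameter 78 mm. Cut right through a plywood plate (98 x 98 mm, 10 mm thick) fixed in the dark gift tray; the package sits in it on the tray's floor. Origin: hole centre at the plate's underside = tray floor, 8 mm above the table; z up. The tray (216 x 216 mm, rim 18 mm high, fixed) holds four plates, two by two, 100 mm apart, in any order.
- nest_small_round: Nest of the closed jar: round hole of diameter 58 mm. Cut right through a plywood plate (98 x 98 mm, 10 mm thick) fixed in the dark gift tray; the package sits in it on the tray's floor. Origin: hole centre at the plate's underside = tray floor, 8 mm above the table; z up.
- nest_square: Nest of the closed square tin: square hole 62 x 62 mm, sides along its x and y. Cut right through a plywood plate (98 x 98 mm, 10 mm thick) fixed in the dark gift tray; the package sits in it on the tray's floor. Origin: hole centre at the plate's underside = tray floor, 8 mm above the table; z up.
- nest_oblong: Nest of the oblong tin: oblong hole, 86 mm along its x, 48 mm along its y. Cut right through a plywood plate (98 x 98 mm, 10 mm thick) fixed in the dark gift tray; the package sits in it on the tray's floor. Origin: hole centre at the plate's underside = tray floor, 8 mm above the table; z up.
Things that resemble listed ones, but are neither listed nor needed, are in the scene too. Leave any orange or pink look-alike of the oblong_tin alone. What is shaped like the closed_square_tin but blue is not meant.

How it is judged (in metres and radians):
At the end, for the whole second after the job is handed in: Each closed package stands in its own nest: within 14 mm of the hole's centre, underside within 4 mm of the tray's floor, upright within 0.12 rad, at rest; the open jar and open square tin are upright (0.2 rad), at rest and within 30 mm of where they began (horizontal distance between large_round_tin and nest_large_round below 0.014 m and z of large_round_tin in the frame of nest_large_round between -0.004 and 0.004 m and angle between each of large_round_tin, closed_jar, closed_square_tin, oblong_tin's own z axis and vertical below 0.12 rad and linear speed of each of large_round_tin, closed_jar, closed_square_tin, oblong_tin, open_jar, open_square_tin below 0.02 m/s and angular speed of each of large_round_tin, closed_jar, closed_square_tin, oblong_tin below 0.2 rad/s and horizontal distance between closed_jar and nest_small_round below 0.014 m and z of closed_jar in the frame of nest_small_round between -0.004 and 0.004 m and horizontal distance between closed_square_tin and nest_square below 0.014 m and z of closed_square_tin in the frame of nest_square between -0.004 and 0.004 m and horizontal distance between oblong_tin and nest_oblong below 0.014 m and z of oblong_tin in the frame of nest_oblong between -0.004 and 0.004 m and distance of each of open_jar, open_square_tin from where it was at the start of the episode below 0.03 m and angle between each of open_jar, open_square_tin's own z axis and vertical below 0.2 rad); the robot touches nothing.
It fails at once if the open jar is shifted by more than 30 mm, lifted away or tipped over (distance of open_jar from where it was at the start of the episode above 0.03 m or angle between open_jar's own z axis and vertical above 0.5 rad).
It fails at once if the open square tin is shifted by more than 30 mm, lifted away or tipped over (distance of open_square_tin from where it was at the start of the episode above 0.03 m or angle between open_square_tin's own z axis and vertical above 0.5 rad).
It fails at once if a package is dropped or slammed into its nest (faster than 0.7 m/s, a fall of some 25 mm) ((horizontal distance between large_round_tin and nest_large_round below 0.04 m and z of large_round_tin in the frame of nest_large_round below 0.03 m and linear speed of large_round_tin above 0.7 m/s) or (horizontal distance between closed_jar and nest_small_round below 0.04 m and z of closed_jar in the frame of nest_small_round below 0.03 m and linear speed of closed_jar above 0.7 m/s) or (horizontal distance between closed_square_tin and nest_square below 0.04 m and z of closed_square_tin in the frame of nest_square below 0.03 m and linear speed of closed_square_tin above 0.7 m/s) or (horizontal distance between oblong_tin and nest_oblong below 0.04 m and z of oblong_tin in the frame of nest_oblong below 0.03 m and linear speed of oblong_tin above 0.7 m/s)).
It also fails if it takes over 96 s, if anything falls off the work surface, if the arm or the gripper's body presses on something with over 40 N, if the wrist force passes 120 N, or if a joint passes its speed limit or range.

## Working session

There is one attempt and no reset: what is moved stays moved. The work goes in short steps, Python scripts to look and compute and a tool call to move; the robot and the scene stay as the last step left them, time stands still between calls to the robot, and variables do not carry over. Pictures are saved under pics/ and viewed, at most 14 in all, crops included, and the job is handed in when it is done.

```bash
mkdir -p pics; ls; python3 - <<'E'
from workcell import *
import cv2,numpy as np
np.set_printoptions(precision=2,suppress=True)
for n in("scene","side","wrist"):
    m=camera_model(n);print(n,m["fx"],m["cx"],m["cy"],m["D"],'\n',np.array(m["T"]))
    cv2.imwrite(f"pics/{n}0.png",grab_frame(n))
s=state();print(s["ee_pos"],s["ee_rot"],s["time_s"])
E
```

```text
pics
scene 452.25593059659326 280.45937812577614 207.59504901125055 [-0.04  0.    0.    0.    0.  ] 
 [[   0.1    -0.78    0.62 1264.62]
 [   0.99    0.08   -0.06 -100.81]
 [  -0.01    0.63    0.78  937.57]
 [   0.      0.      0.      1.  ]]
side 534.3902819258267 277.710551921264 205.62606910090284 [-0.1  0.   0.   0.   0. ] 
 [[   0.96    0.18   -0.2   304.85]
 [  -0.27    0.65   -0.72 -958.91]
 [   0.      0.74    0.67  891.47]
 [   0.      0.      0.      1.  ]]
wrist 342.0451458584092 280.04863419761074 202.63139006016462 [-0.  0.  0.  0.  0.] 
 [[  1.    -0.     0.   574.67]
 [  0.     0.96   0.28  79.86]
 [ -0.    -0.28   0.96 384.  ]
 [  0.     0.     0.     1.  ]]
[574.63   0.03 213.31] [-179.92   -0.     90.  ] 0.15
```

View pics/scene0.png

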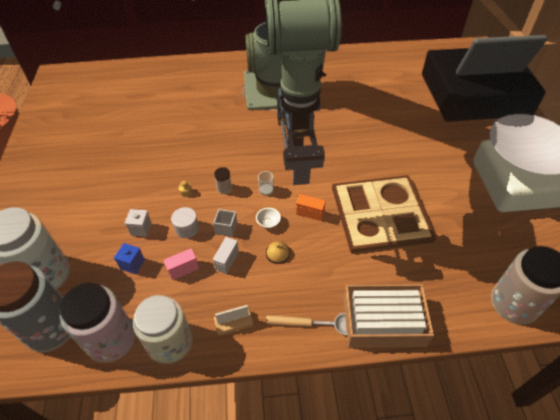

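View pics/side0.png

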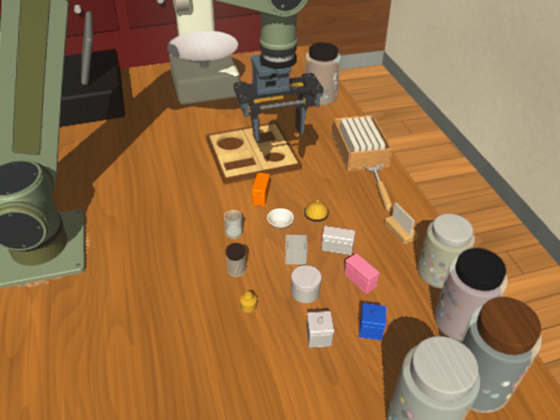

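The scene camera shows these:
- **Jars:** capped jar (223,180) and open jar (265,183). The first has the black cap and brown contents, so it is meant.
- **Square tins:** plain one with knob (138,222), blue one (129,258), open one (225,223). The plain knobbed one is meant.
- **Oblongs:** plain one (226,255), pink (181,264), orange (310,206). The plain one is meant.
- **Round tin:** (184,222). The white bowl at (268,218) is not it.
- **Tray:** around (382,212).

I'll confirm these in a crop.

```bash
cat > h.py <<'E'
from workcell import *
import cv2,numpy as np
np.set_printoptions(precision=1,suppress=True)
def ray(m,uv):
    K=np.array([[m["fx"],0,m["cx"]],[0,m["fy"],m["cy"]],[0,0,1]])
    p=cv2.undistortPoints(np.array(uv,float).reshape(-1,1,2),K,np.array(m["D"],float))[:,0]
    T=np.array(m["T"]);return T[:3,3],np.c_[p[:,0],-p[:,1],-np.ones(len(p))]@T[:3,:3].T
def plane(m,uv,z):
    o,d=ray(m,uv);return o+d*((z-o[2])/d[:,2])[:,None]
def proj(m,P):
    T=np.array(m["T"]);q=(np.array(P,float).reshape(-1,3)-T[:3,3])@T[:3,:3]
    K=np.array([[m["fx"],0,m["cx"]],[0,m["fy"],m["cy"]],[0,0,1]])
    return cv2.projectPoints(q*[1,-1,-1],np.zeros(3),np.zeros(3),K,np.array(m["D"],float))[0][:,0]
E
python3 - <<'E'
from h import *
m=camera_model("scene")
for n,uv,z in[("round",(184,214),50),("jar",(222,174),64),("sq",(138,217),54),("obl",(228,247),50),("ojar",(265,177),54),("osq",(226,217),46),("orange",(311,201),50),("blue",(129,252),54),("pink",(180,259),50),("holeLR",(394,193),18),("holeSR",(370,228),18),("h1",(358,199),18),("h2",(407,224),18),("bell",(277,250),30),("duck",(185,188),10)]:
    print(n,plane(m,[uv],z)[0])
a=cv2.imread("pics/scene0.png")[155:290,100:300];cv2.imwrite("pics/c0.png",cv2.resize(a,(800,540),interpolation=cv2.INTER_CUBIC))
E
```

```text
round [ 550.7 -278.8   50. ]
jar [ 437.7 -180.2   64. ]
sq [ 551.1 -392.    54. ]
obl [ 661.2 -172.    50. ]
ojar [451.6 -67.8  54. ]
osq [ 568.3 -174.7   46. ]
orange [543.1  42.2  50. ]
blue [ 653.8 -403.3   54. ]
pink [ 682.9 -283.8   50. ]
holeLR [513.5 272.   18. ]
holeSR [620.2 182.3  18. ]
h1 [523.7 171.9  18. ]
h2 [618.  278.4  18. ]
bell [668.7 -57.   30. ]
duck [ 427.9 -287.    10. ]
```

View pics/c0.png

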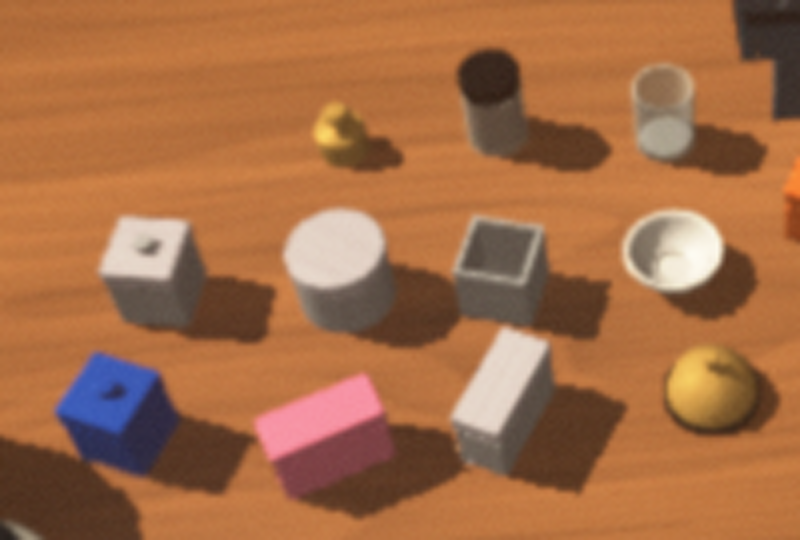

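View pics/wrist0.png

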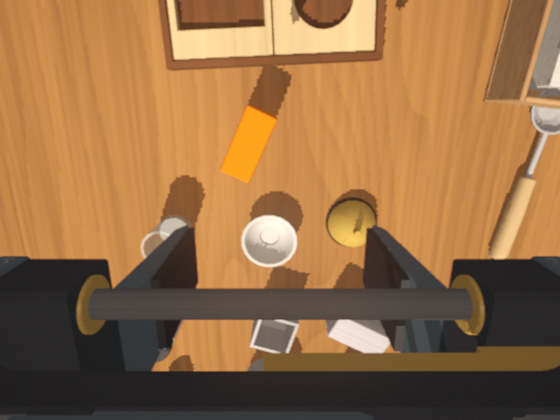

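The crop confirms the targets: knobbed grey tin (148,245), plain round tin (335,245), black-capped jar (490,80) and plain oblong (505,390). The wrist view shows the tray's oblong hole at (220,10), about 88 px long along world x, and the small round hole at (322,10). Next I'll look at the tray from above.

The rows are not in the units I measure in: shifts go in shares of 500 mm and turns go in shares of 90 degrees. I convert before sending: 40 mm / 500 = 0.08, -30 mm / 500 = -0.06.

Emit:
move_tool(plan={"ticks":[[0.08,0,-0.06,0,0,0],[0.08,0,-0.06,0,0,0],[0.04,0,-0.04,0,0,0],[0,0,0,0,0,0],[0,0,0,0,0,0]]}, jaw=90)

```text
time_s: 0.65
ee_pos: [574.7, 99.8, 293.3]
ee_rot: [-180.0, 0.1, 90.0]
force: [-0.1, -0.5, -0.3]
gripper_width: 89.8
gripper_force: 0.0
```

```bash
python3 - <<'E'
from h import *
m=camera_model("wrist");a=grab_frame("wrist");cv2.imwrite("pics/w1.png",a)
import pickle;pickle.dump(m,open("w1.pkl","wb"))
hsv=cv2.cvtColor(a,cv2.COLOR_BGR2HSV)
for uv in[(280,100)]: print(hsv[uv[1],uv[0]])
E
```

```text
[ 18 101 245]
```

View pics/w1.png

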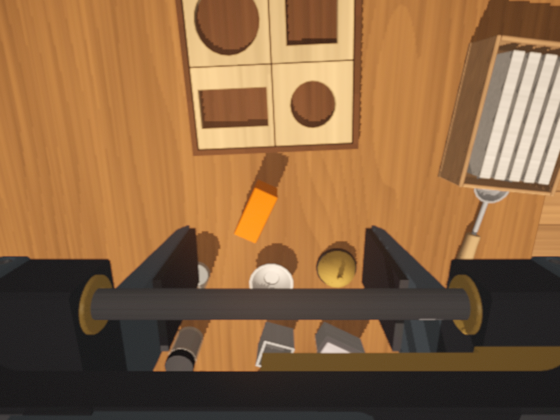

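The wrist view shows the oblong hole at (234,108), small round at (313,103), large round at (227,20) and square at (312,20). The two far holes touch the image edge. I'll measure the near two and extrapolate the 100 mm grid, checking it against the scene camera.

```bash
python3 - <<'E'
from h import *
import pickle
m=pickle.load(open("w1.pkl","rb"));a=cv2.imread("pics/w1.png");hsv=cv2.cvtColor(a,cv2.COLOR_BGR2HSV)
def holes(hsv,m,box,name):
    x0,y0,x1,y1=box
    pl=((hsv[...,1]<150)&(hsv[...,2]>165)).astype(np.uint8)
    r=np.zeros_like(pl);r[y0:y1,x0:x1]=1
    n,l,s,c=cv2.connectedComponentsWithStats(((1-pl)&r),connectivity=4)
    for i in range(1,n):
        if s[i,4]<120: continue
        k=max(cv2.findContours((l==i).astype(np.uint8),0,2)[0],key=cv2.contourArea)
        P=plane(m,k[:,0],18)[:,:2].astype(np.float32)
        R=cv2.minAreaRect(P); cc=cv2.minEnclosingCircle(P)
        print(name,s[i,:5],"rect",np.array(R[0]),np.array(R[1]),round(R[2],1),"circ",np.array(cc[0]),round(cc[1],1))
holes(hsv,m,(192,0,355,148),"w")
ms=camera_model("scene");h2=cv2.cvtColor(cv2.imread("pics/scene0.png"),cv2.COLOR_BGR2HSV)
holes(h2,ms,(340,182,425,244),"s")
E
```

```text
w [ 194    0   65   55 3018] rect [510.2 263.4] [75.5 57.9] 0.0 circ [510.3 271.7] 38.2
w [ 285    0   53   46 2278] rect [610.  269.1] [60.4 48. ] 1.2 circ [610.  270.1] 37.8
w [246   0 109 148 570] rect [638.8 174. ] [213.5 111.2] 52.6 circ [599.7 203.8] 106.9
w [ 291   82   44   46 1586] rect [614.7 175.6] [54.1 54.3] 0.6 circ [614.7 176.3] 27.8
w [ 199   88   69   40 2513] rect [514.9 171.8] [83.8 45.9] 2.2 circ [515.1 171.3] 46.9
w [192  95   6  53 183] rect [465.2 154.8] [64.6  6.5] 85.9 circ [462.9 154.9] 32.3
s [409 182  16  37 309] rect [538.  326.2] [ 40.4 126. ] 73.0 circ [541.3 337.1] 63.6
s [380 183  28  21 447] rect [512.8 271. ] [71.9 70.4] 83.9 circ [513.3 272.1] 37.3
s [347 185  23  26 384] rect [517.3 171.5] [82.3 43.3] 3.1 circ [517.4 170.7] 45.0
s [340 202  13  42 282] rect [593.9 120.6] [ 29.4 130. ] 83.8 circ [594.6 120.5] 65.9
s [ 357  212   68   32 1438] rect [622.9 233.7] [168.3  96.7] 83.8 circ [629.3 234.1] 86.0
```

The grid is consistent, with sizes matching and the scene camera within 3 mm:
- **Oblong:** (515.5,171.6)
- **Small round:** (615.3,175.8)
- **Large round:** (511,271.5)
- **Square:** (611,275.5)
- **Yaw:** 2.3°

Next I'll view the packages.

Converted, -50 mm / 500 = -0.1, -10 mm / 500 = -0.02.

Emit:
move_tool(plan={"ticks":[[-0.1,0,-0.02,0,0,0],[-0.1,0,-0.02,0,0,0],[-0.1,0,-0.02,0,0,0],[-0.1,0,-0.02,0,0,0],[-0.1,0,-0.01,0,0,0],[-0.1,0,0,0,0,0],[-0.1,0,0,0,0,0],[-0.1,0,0,0,0,0]]}, quiet=true)

```text
ok
```

Emit:
move_tool(plan={"ticks":[[-0.08,0,0,0,0,0],[-0.06,0,0,0,0,0],[-0.04,0,0,0,0,0],[0,0,0,0,0,0],[0,0,0,0,0,0],[0,0,0,0,0,0]]})

```text
time_s: 2.1
ee_pos: [574.6, -385.2, 337.7]
ee_rot: [-179.9, -0.1, 90.0]
force: [-0.3, 0.6, 0.5]
gripper_width: 90.0
gripper_force: 0.0
```

```bash
python3 - <<'E'
from h import *
m=camera_model("wrist");a=grab_frame("wrist");cv2.imwrite("pics/w2.png",a)
import pickle;pickle.dump(m,open("w2.pkl","wb"))
E
```

```text
(no output)
```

View pics/w2.png

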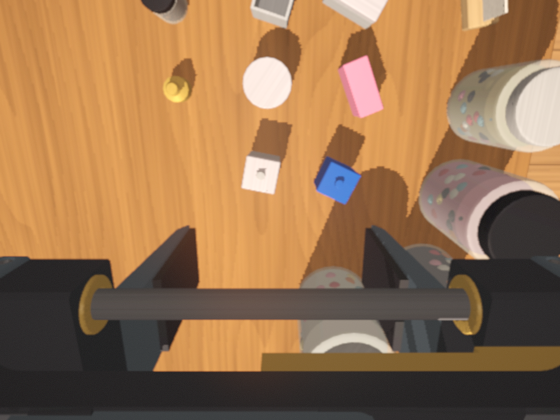

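The round tin's top is at (267,83) and the knobbed square tin's at (261,173). The tall jars at (340,310) and (510,200) need clearance.

```bash
python3 - <<'E'
from h import *
import pickle
def tops(a,m,items,smax,vmin):
    hsv=cv2.cvtColor(a,cv2.COLOR_BGR2HSV)
    for n,(u,v),z in items:
        print(n,"hsv",hsv[v,u],end=" ")
        M=((hsv[...,1]<smax)&(hsv[...,2]>vmin)).astype(np.uint8)
        M=cv2.morphologyEx(M,cv2.MORPH_OPEN,np.ones((2,2)))
        _,l=cv2.connectedComponents(M,connectivity=4)
        if l[v,u]==0: print("miss");continue
        k=max(cv2.findContours((l==l[v,u]).astype(np.uint8),0,2)[0],key=cv2.contourArea)
        P=plane(m,k[:,0],z)[:,:2].astype(np.float32)
        R=cv2.minAreaRect(P);c=cv2.minEnclosingCircle(P)
        print("rect",np.array(R[0]),np.array(R[1]),round(R[2],1),"circ",np.array(c[0]),round(c[1],1))
w=cv2.imread("pics/w2.png");mw=pickle.load(open("w2.pkl","rb"))
tops(w,mw,[("round",(262,83),50),("sq",(253,165),54)],90,185)
s=cv2.imread("pics/scene0.png");ms=camera_model("scene")
tops(s,ms,[("round",(184,216),50),("sq",(133,218),54),("obl",(227,248),50)],90,165)
hsv=cv2.cvtColor(s,cv2.COLOR_BGR2HSV)
M=(hsv[160:200,205:245,2]<75).astype(np.uint8)
_,l,st,c=cv2.connectedComponentsWithStats(M);i=1+st[1:,4].argmax();k=cv2.findContours((l==i).astype(np.uint8),0,2)[0][0][:,0]+[205,160]
cc=cv2.minEnclosingCircle(plane(ms,k,64)[:,:2].astype(np.float32));print("cap",st[i],cc, plane(ms,k,64)[:,:2].min(0),plane(ms,k,64)[:,:2].max(0))
print("bigjars",plane(ms,[(180,352),(115,352),(60,342),(50,285),(150,345)],0))
E
```

```text
round hsv [ 10  26 255] rect [ 558.4 -283.5] [61.2 61.2] 0.0 circ [ 557.9 -283.6] 31.4
sq hsv [ 11  28 255] rect [ 548.3 -401.6] [46.4 46.9] 78.7 circ [ 548.4 -401.3] 31.5
round hsv [ 12  32 228] rect [ 561.3 -278.2] [59.9 59.4] 83.9 circ [ 562.7 -278.5] 31.4
sq hsv [ 15  35 224] rect [ 552.1 -395.6] [45.3 45. ] 77.7 circ [ 552.  -395.8] 29.9
obl hsv [ 13  30 231] rect [ 671.  -178.1] [30.8 70.9] 61.7 circ [ 671.5 -177.7] 37.3
cap [ 10   8  14  14 149] ((439.0926208496094, -180.96485900878906), 23.600311279296875) [ 415.5 -198.5] [ 462.7 -164.1]
bigjars [[ 885.5 -286.     0. ]
 [ 872.1 -425.3    0. ]
 [ 838.1 -549.1    0. ]
 [ 691.7 -601.2    0. ]
 [ 863.6 -351.2    0. ]]
```

Sizes match (61 and 46.5 mm), and the wrist and scene cameras agree to 6 mm. Square tin first, at (548.3,-401.6) with its side at -11.3°.

Converted, 50 mm / 500 = 0.1, -26.3 mm / 500 = -0.0526, 5.65 degrees / 90 = 0.0628.

Emit:
move_tool(plan={"ticks":[[-0.0328,-0.0526,0.06,0,0,0],[0,0,0.1,0,0,0.0628],[0,0,0.1,0,0,0.0628],[0,0,0.1,0,0,0],[0,0,0.08,0,0,0],[0,0,0.02,0,0,0],[0,0,0,0,0,0]]}, jaw=80)

```text
time_s: 2.85
ee_pos: [548.5, -401.2, 107.4]
ee_rot: [-179.9, -0.1, 78.8]
force: [-0.7, 0.1, 0.2]
gripper_width: 79.9
gripper_force: 0.0
```

Converted, 30 mm / 500 = 0.06, 20 mm / 500 = 0.04.

Emit:
move_tool(plan={"ticks":[[0,0,0.06,0,0,0],[0,0,0.06,0,0,0],[0,0,0.04,0,0,0],[0,0,0.0148,0,0,0],[0,0,0,0,0,0]]})

```text
time_s: 3.35
ee_pos: [549.8, -402.7, 22.3]
ee_rot: [179.9, 0.1, 78.7]
force: [0.6, 0.2, -0.1]
gripper_width: 80.1
gripper_force: 0.0
```

Emit:
move_tool(plan={"ticks":[[0,0,0,0,0,0],[0,0,0,0,0,0],[0,0,0,0,0,0],[0,0,0,0,0,0],[0,0,0,0,0,0],[0,0,0,0,0,0]]}, jaw=30, force=25)

```text
time_s: 3.95
ee_pos: [548.6, -402.3, 21.3]
ee_rot: [-180.0, 0.0, 78.7]
force: [-2.4, 0.1, 3.6]
gripper_width: 45.8
gripper_force: 25.0
```

Converted, 45 mm / 500 = 0.09, -40 mm / 500 = -0.08, -7 degrees / 90 = -0.0778.

Emit:
move_tool(plan={"ticks":[[0,0,-0.04,0,0,0],[0,0,-0.08,0,0,0],[0,0,-0.08,0,0,-0.0778],[0.02,0,0,0,0,-0.0733],[0.06,0.01,0,0,0,0],[0.09,0.012,0,0,0,0],[0.09,0.012,0,0,0,0],[0.09,0.012,0,0,0,0]]}, quiet=true)

```text
ok
```

Emit:
move_tool(plan={"ticks":[[0.09,0.012,0,0,0,0],[0.09,0.012,0,0,0,0],[0.09,0.012,0,0,0,0],[0.09,0.012,0,0,0,0],[0.09,0.012,0,0,0,0],[0.09,0.012,0,0,0,0],[0.09,0.012,0,0,0,0],[0.09,0.012,0,0,0,0]]})

```text
time_s: 5.55
ee_pos: [599.1, 137.0, 120.4]
ee_rot: [-180.0, 0.0, 92.3]
force: [0.8, 0.0, -1.2]
gripper_width: 45.9
gripper_force: 25.0
```

Emit:
move_tool(plan={"ticks":[[0.09,0.012,0,0,0,0],[0.09,0.012,0,0,0,0],[0.06,0.008,0,0,0,0],[0.03,0.004,0,0,0,0],[0,0,0,0,0,0],[0,0,0,0,0,0]]})

```text
time_s: 6.15
ee_pos: [611.6, 269.4, 120.3]
ee_rot: [-179.9, 0.1, 92.3]
force: [0.3, -0.7, -1.0]
gripper_width: 45.7
gripper_force: 25.0
```

Converted, 30 mm / 500 = 0.06, 20 mm / 500 = 0.04.

Emit:
move_tool(plan={"ticks":[[0.012,0,0.04,0,0,0],[0,0,0.06,0,0,0],[0,0,0.04,0,0,0],[0,0,0.016,0,0,0],[0,0,0,0,0,0],[0,0,0,0,0,0],[0,0,0,0,0,0]]})

```text
time_s: 6.85
ee_pos: [612.7, 276.7, 44.4]
ee_rot: [179.8, -0.1, 92.3]
force: [0.0, 0.0, -1.7]
gripper_width: 46.3
gripper_force: 25.0
```

Emit:
move_tool(plan={"ticks":[[0,0,0.01,0,0,0],[0,0,0.006,0,0,0],[0,0,0.005,0,0,0],[0,0,0.002,0,0,0],[0,0,0.001,0,0,0],[0,0,0,0,0,0]]})

```text
time_s: 7.45
ee_pos: [611.7, 276.8, 30.7]
ee_rot: [180.0, 0.0, 92.3]
force: [-0.7, -0.5, -1.4]
gripper_width: 45.4
gripper_force: 25.0
```

Converted, 1 mm / 500 = 0.002.

Emit:
move_tool(plan={"ticks":[[0,0,0.002,0,0,0],[0,0,0.002,0,0,0],[0,0,0,0,0,0]]})

```text
time_s: 7.75
ee_pos: [611.8, 276.8, 29.3]
ee_rot: [180.0, -0.0, 92.3]
force: [-0.7, 0.2, 0.8]
gripper_width: 46.2
gripper_force: 25.0
```

Emit:
move_tool(plan={"ticks":[[0,0,0,0,0,0],[0,0,0,0,0,0],[0,0,0,0,0,0]]}, jaw=64)

```text
time_s: 8.05
ee_pos: [611.7, 276.8, 28.7]
ee_rot: [180.0, -0.0, 92.3]
force: [0.1, -1.1, -0.6]
gripper_width: 63.2
gripper_force: 0.0
```

Emit:
move_tool(plan={"ticks":[[0,0,-0.03,0,0,0],[0,0,-0.08,0,0,0],[0,0,-0.1,0,0,0],[0,0,-0.1,0,0,0],[0,0,0,0,0,0]]})

```text
time_s: 8.55
ee_pos: [615.8, 278.6, 194.1]
ee_rot: [179.0, -0.4, 92.3]
force: [-0.0, 0.6, 1.0]
gripper_width: 63.9
gripper_force: 0.0
```

The square tin touched down at 29.3 and is released. Next the large round tin, with a wrist picture above it to measure the jar and the oblong.

Converted, -45 mm / 500 = -0.09, -30 mm / 500 = -0.06.

Emit:
move_tool(plan={"ticks":[[-0.06,-0.008,0,0,0,0],[-0.09,-0.012,0,0,0,0],[-0.09,-0.012,0,0,0,0],[-0.09,-0.012,0,0,0,0],[-0.09,-0.012,0,0,0,0],[-0.09,-0.012,0,0,0,0],[-0.09,-0.012,0,0,0,0],[-0.09,-0.012,0,0,0,0]]}, jaw=90, quiet=true)

```text
ok
```

Emit:
move_tool(plan={"ticks":[[-0.09,-0.012,0,0,0,0],[-0.09,-0.012,0,0,0,0],[-0.09,-0.012,0,0,0,0],[-0.09,-0.012,0,0,0,0],[-0.06,-0.01,0,0,0,0],[-0.006,-0.0148,0,0,0,0],[0,0,0,0,0,0],[0,0,0,0,0,0]]})

```text
time_s: 10.15
ee_pos: [551.7, -283.1, 184.1]
ee_rot: [180.0, -0.0, 92.3]
force: [0.1, 1.1, 0.5]
gripper_width: 90.2
gripper_force: 0.0
```

```bash
python3 - <<'E'
from h import *
m=camera_model("wrist");a=grab_frame("wrist");cv2.imwrite("pics/w3.png",a)
import pickle;pickle.dump(m,open("w3.pkl","wb"))
E
```

```text
(no output)
```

View pics/w3.png

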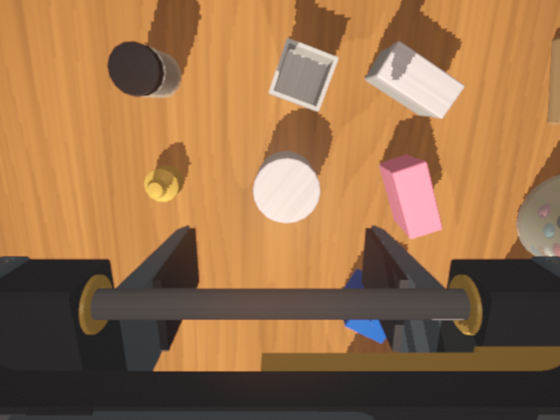

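The picture shows the round tin top (287,190), jar cap (136,69), oblong top (415,82) partly shadowed, and the open square tin (304,74), which I leave alone.

```bash
python3 - <<'E'
from h import *
import pickle
m=pickle.load(open("w3.pkl","rb"));a=cv2.imread("pics/w3.png");hsv=cv2.cvtColor(a,cv2.COLOR_BGR2HSV)
def rep(n,M,uv,z):
    _,l=cv2.connectedComponents(M.astype(np.uint8),connectivity=4);u,v=uv
    k=max(cv2.findContours((l==l[v,u]).astype(np.uint8),0,2)[0],key=cv2.contourArea)
    P=plane(m,k[:,0],z)[:,:2].astype(np.float32);R=cv2.minAreaRect(P);c=cv2.minEnclosingCircle(P)
    print(n,"px",cv2.boundingRect(k),"rect",np.array(R[0]),np.array(R[1]),round(R[2],1),"circ",np.array(c[0]),round(c[1],1))
rep("round",(hsv[...,1]<70)&(hsv[...,2]>185),(287,190),50)
rep("cap",hsv[...,2]<60,(136,69),64)
rep("obl top",(hsv[...,1]<70)&(hsv[...,2]>185),(430,90),50)
rep("obl all",(hsv[...,1]<90),(430,90),50)
print(hsv[60,400],hsv[62,372:392:4],hsv[84,366:384:4])
cv2.imwrite("pics/c3.png",cv2.resize(a[30:130,350:480],None,fx=5,fy=5,interpolation=cv2.INTER_CUBIC))
E
```

```text
round px (253, 158, 67, 65) rect [ 557.1 -282.1] [60.8 60.5] 47.3 circ [ 556.9 -282. ] 30.8
cap px (0, 0, 560, 372) rect [ 563.8 -299.9] [553.5 342.4] 2.4 circ [ 584.1 -305. ] 301.3
obl top px (365, 52, 99, 67) rect [ 661.  -183.1] [38.8 75.7] 62.0 circ [ 660.6 -183.9] 41.9
obl all px (365, 41, 99, 78) rect [ 660.6 -182.7] [39.6 77. ] 61.9 circ [ 660.5 -183.1] 42.0
[ 10  33 160] [[ 14 164 160]
 [ 17  38 108]
 [ 14  39 112]
 [ 11  37 174]
 [ 10  27 244]] [[ 15 157 208]
 [ 14 120 209]
 [ 15  33 202]
 [ 16  32 202]
 [ 15  32 205]]
```

View pics/c3.png

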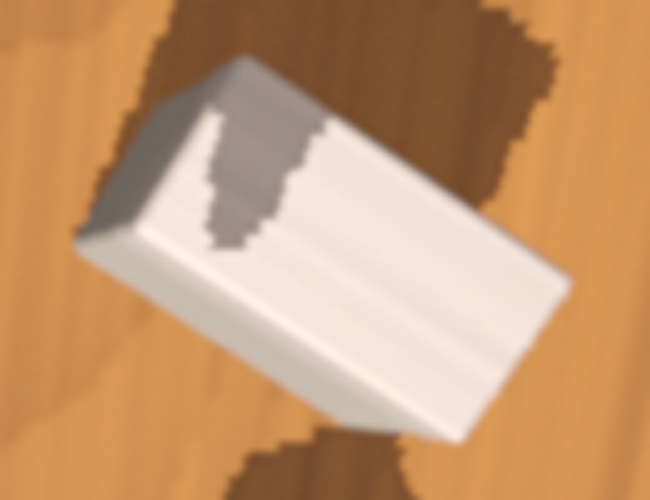

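The top face corners in the crop are (245,58), (572,285), (462,443) and (135,230).

```bash
python3 - <<'E'
from h import *
import pickle
m=pickle.load(open("w3.pkl","rb"));a=cv2.imread("pics/w3.png");hsv=cv2.cvtColor(a,cv2.COLOR_BGR2HSV)
c=np.array([(245,58),(572,285),(462,443),(135,230)])/5+[349.6,29.6]
P=plane(m,c,50)[:,:2];print("obl",P.mean(0),np.linalg.norm(P[1]-P[0]),np.linalg.norm(P[2]-P[1]),np.degrees(np.arctan2(*(P[1]-P[0]+P[2]-P[3])[::-1])))
M=np.zeros(a.shape[:2],np.uint8);M[35:102,100:165]=(hsv[35:102,100:165,2]<70)
_,l,s,_=cv2.connectedComponentsWithStats(M,connectivity=4);k=cv2.findContours((l==1+s[1:,4].argmax()).astype(np.uint8),0,2)[0][0]
P=plane(m,k[:,0],64)[:,:2].astype(np.float32);print(cv2.boundingRect(k),cv2.minAreaRect(P),cv2.minEnclosingCircle(P))
E
```

```text
obl [ 665.8 -181.6] 68.47037574777808 30.103536350462292 -28.196027190471906
(109, 43, 54, 51) ((432.1777648925781, -182.1885986328125), (36.62639236450195, 42.092628479003906), 87.53666687011719) ((432.1185607910156, -183.07980346679688), 21.283159255981445)
```

Emit:
move_tool(plan={"ticks":[[0.002,0.01,0.06,0,0,0],[0,0,0.08,0,0,0],[0,0,0.06,0,0,0],[0,0,0.06,0,0,0],[0,0,0.04,0,0,0],[0,0,0.026,0,0,0],[0,0,0,0,0,0],[0,0,0,0,0,0]]})

```text
time_s: 11.0
ee_pos: [557.5, -282.7, 21.6]
ee_rot: [179.9, 0.0, 92.3]
force: [-0.4, -0.0, -0.5]
gripper_width: 90.3
gripper_force: 0.0
```

Emit:
move_tool(plan={"ticks":[[0,0,0,0,0,0],[0,0,0,0,0,0],[0,0,0,0,0,0],[0,0,0,0,0,0],[0,0,0,0,0,0]]}, jaw=45, force=25)

```text
time_s: 11.5
ee_pos: [557.1, -283.2, 21.4]
ee_rot: [179.9, 0.0, 92.3]
force: [-0.6, 0.2, 3.0]
gripper_width: 61.5
gripper_force: 25.0
```

Emit:
move_tool(plan={"ticks":[[0,0,-0.04,0,0,0],[0,0,-0.08,0,0,0],[0,0,-0.08,0,0,0],[0.06,-0.002,0,0,0,0],[0.09,-0.004,0,0,0,0],[0.09,-0.004,0,0,0,0],[0.09,-0.004,0,0,0,0],[0.09,-0.004,0,0,0,0]]})

```text
time_s: 12.3
ee_pos: [538.4, -71.9, 120.3]
ee_rot: [-179.9, -0.0, 92.3]
force: [0.5, -0.4, -1.8]
gripper_width: 61.4
gripper_force: 25.0
```

Emit:
move_tool(plan={"ticks":[[0.09,-0.004,0,0,0,0],[0.09,-0.004,0,0,0,0],[0.09,-0.004,0,0,0,0],[0.09,-0.004,0,0,0,0],[0.09,-0.004,0,0,0,0],[0.09,-0.004,0,0,0,0],[0.09,-0.004,0,0,0,0],[0.05,0,0,0,0,0]]}, quiet=true)

```text
ok
```

Emit:
move_tool(plan={"ticks":[[0.01,0,0,0,0,0],[0,0,0,0,0,0],[0,0,0,0,0,0]]})

```text
time_s: 13.4
ee_pos: [511.1, 269.5, 120.4]
ee_rot: [-179.9, 0.1, 92.3]
force: [-0.2, -0.1, -1.6]
gripper_width: 61.2
gripper_force: 25.0
```

Converted, 30 mm / 500 = 0.06, 20 mm / 500 = 0.04.

Emit:
move_tool(plan={"ticks":[[0.004,0,0.04,0,0,0],[0,0,0.06,0,0,0],[0,0,0.04,0,0,0],[0,0,0.016,0,0,0],[0,0,0.01,0,0,0],[0,0,0.006,0,0,0],[0,0,0.004,0,0,0],[0,0,0,0,0,0]]})

```text
time_s: 14.2
ee_pos: [511.8, 272.8, 33.3]
ee_rot: [179.9, -0.0, 92.3]
force: [-1.1, -0.9, -1.6]
gripper_width: 61.2
gripper_force: 25.0
```

Emit:
move_tool(plan={"ticks":[[0,0,0.002,0,0,0],[0,0,0.002,0,0,0],[0,0,0.002,0,0,0],[0,0,0,0,0,0]]})

```text
time_s: 14.6
ee_pos: [511.3, 272.7, 29.7]
ee_rot: [-180.0, 0.0, 92.3]
force: [-1.0, -0.3, -1.9]
gripper_width: 61.4
gripper_force: 25.0
```

Converted, 0.7 mm / 500 = 0.0014.

Emit:
move_tool(plan={"ticks":[[0,0,0.0014,0,0,0],[0,0,0,0,0,0]]})

```text
time_s: 14.8
ee_pos: [511.4, 272.8, 29.4]
ee_rot: [180.0, -0.0, 92.3]
force: [-1.5, 0.1, 1.3]
gripper_width: 61.3
gripper_force: 25.0
```

Emit:
move_tool(plan={"ticks":[[0,0,0,0,0,0],[0,0,0,0,0,0],[0,0,0,0,0,0]]}, jaw=76)

```text
time_s: 15.1
ee_pos: [511.6, 272.8, 29.2]
ee_rot: [180.0, -0.0, 92.3]
force: [-0.0, 0.4, -0.0]
gripper_width: 75.5
gripper_force: 0.0
```

Emit:
move_tool(plan={"ticks":[[0,0,-0.03,0,0,0],[0,0,-0.08,0,0,0],[0,0,-0.08,0,0,0],[-0.06,-0.01,-0.06,0,0,0],[-0.08,-0.018,0,0,0,0],[-0.09,-0.02,0,0,0,0],[-0.09,-0.02,0,0,0,0],[-0.09,-0.02,0,0,0,0]]})

```text
time_s: 15.9
ee_pos: [475.2, 64.6, 154.3]
ee_rot: [179.9, 0.0, 92.3]
force: [1.1, 0.5, -0.5]
gripper_width: 76.0
gripper_force: 0.0
```

Emit:
move_tool(plan={"ticks":[[-0.09,-0.02,0,0,0,0],[-0.09,-0.02,0,0,0,0],[-0.09,-0.02,0,0,0,0],[-0.09,-0.02,0,0,0,0],[-0.08,-0.018,0,0,0,0],[-0.05,-0.008,0,0,0,0],[0,0,0,0,0,0],[0,0,0,0,0,0]]})

```text
time_s: 16.7
ee_pos: [432.3, -180.8, 154.0]
ee_rot: [180.0, -0.0, 92.2]
force: [0.1, -0.7, 0.2]
gripper_width: 76.3
gripper_force: 0.0
```

Converted, 40 mm / 500 = 0.08, -2.2 mm / 500 = -0.0044.

Emit:
move_tool(plan={"ticks":[[-0.0044,0,0.06,0,0,0],[0,0,0.08,0,0,0],[0,0,0.06,0,0,0],[0,0,0.04,0,0,0],[0,0,0.024,0,0,0],[0,0,0,0,0,0],[0,0,0,0,0,0]]})

```text
time_s: 17.4
ee_pos: [433.0, -182.1, 22.3]
ee_rot: [180.0, -0.0, 92.4]
force: [-0.3, -0.6, 0.0]
gripper_width: 75.8
gripper_force: 0.0
```

Emit:
move_tool(plan={"ticks":[[0,0,0,0,0,0],[0,0,0,0,0,0],[0,0,0,0,0,0],[0,0,0,0,0,0],[0,0,0,0,0,0],[0,0,0,0,0,0]]}, jaw=28, force=25)

```text
time_s: 18.0
ee_pos: [432.2, -183.0, 22.3]
ee_rot: [-180.0, -0.0, 92.3]
force: [-1.9, 0.5, 3.3]
gripper_width: 41.7
gripper_force: 25.0
```

Converted, -40 mm / 500 = -0.08, 38 mm / 500 = 0.076.

Emit:
move_tool(plan={"ticks":[[0,0,-0.04,0,0,0],[0,0,-0.08,0,0,0],[0,0,-0.08,0,0,0],[0.05,0.028,0,0,0,0],[0.076,0.044,0,0,0,0],[0.076,0.044,0,0,0,0],[0.076,0.044,0,0,0,0],[0.076,0.044,0,0,0,0]]}, quiet=true)

```text
ok
```

Emit:
move_tool(plan={"ticks":[[0.076,0.044,0,0,0,0],[0.076,0.044,0,0,0,0],[0.076,0.044,0,0,0,0],[0.076,0.044,0,0,0,0],[0.04,0.014,0,0,0,0],[0,0,0,0,0,0],[0,0,0,0,0,0]]})

```text
time_s: 19.5
ee_pos: [614.5, 173.0, 121.3]
ee_rot: [-179.9, 0.1, 92.3]
force: [0.0, -0.1, -1.3]
gripper_width: 41.9
gripper_force: 25.0
```

Down from 121.3 to 30.3.

Emit:
move_tool(plan={"ticks":[[0.005,0.002,0.04,0,0,0],[0,0,0.06,0,0,0],[0,0,0.04,0,0,0],[0,0,0.016,0,0,0],[0,0,0.01,0,0,0],[0,0,0.006,0,0,0],[0,0,0.004,0,0,0],[0,0,0,0,0,0]]})

```text
time_s: 20.3
ee_pos: [616.7, 176.1, 34.7]
ee_rot: [179.9, -0.0, 92.3]
force: [0.6, -0.1, -0.9]
gripper_width: 42.0
gripper_force: 25.0
```

Emit:
move_tool(plan={"ticks":[[0,0,0.002,0,0,0],[0,0,0.002,0,0,0],[0,0,0.002,0,0,0],[0,0,0,0,0,0]]})

```text
time_s: 20.7
ee_pos: [616.2, 176.2, 31.0]
ee_rot: [-180.0, 0.0, 92.3]
force: [-0.3, 0.2, -0.9]
gripper_width: 41.6
gripper_force: 25.0
```

Converted, 0.8 mm / 500 = 0.0016.

Emit:
move_tool(plan={"ticks":[[0,0,0.0016,0,0,0],[0,0,0,0,0,0]]})

```text
time_s: 20.9
ee_pos: [616.4, 176.2, 30.4]
ee_rot: [180.0, -0.0, 92.3]
force: [-0.1, 0.4, -0.1]
gripper_width: 41.8
gripper_force: 25.0
```

Emit:
move_tool(plan={"ticks":[[0,0,0,0,0,0],[0,0,0,0,0,0],[0,0,0,0,0,0]]}, jaw=58)

```text
time_s: 21.2
ee_pos: [616.4, 176.2, 30.4]
ee_rot: [180.0, -0.0, 92.3]
force: [0.1, 0.3, 0.9]
gripper_width: 57.4
gripper_force: 0.0
```

Emit:
move_tool(plan={"ticks":[[0,0,-0.03,0,0,0],[0,0,-0.08,0,0,0],[0,0,-0.08,0,0,0],[-0.06,0.006,-0.06,0,0,0],[-0.09,0.009,0,0,0,0],[-0.09,0.009,0,0,0,0],[-0.09,0.009,0,0,0,0],[-0.09,0.009,0,0,0,0]]})

```text
time_s: 22.0
ee_pos: [645.8, -34.5, 155.6]
ee_rot: [180.0, 0.0, 92.3]
force: [1.0, 0.6, 0.5]
gripper_width: 58.2
gripper_force: 0.0
```

Emit:
move_tool(plan={"ticks":[[-0.09,0.009,0,0,0,0],[-0.09,0.009,0,0,0,0],[-0.08,0.008,0,0,0,0],[-0.04,0.002,0,0,0,0],[0,0,0,0,0,-0.0778],[0,0,0,0,0,-0.0944],[0,0,0,0,0,-0.0944],[0,0,0,0,0,-0.0944]]}, jaw=66, quiet=true)

```text
ok
```

Emit:
move_tool(plan={"ticks":[[0,0,0,0,0,-0.0944],[0,0,0,0,0,-0.0944],[0,0,0,0,0,-0.0889],[0,0,0,0,0,-0.0222],[0,0,0,0,0,0],[0,0,0,0,0,0]]})

```text
time_s: 23.4
ee_pos: [665.7, -181.5, 155.3]
ee_rot: [180.0, -0.0, 151.8]
force: [-0.4, 0.2, 0.1]
gripper_width: 66.0
gripper_force: 0.0
```

Emit:
move_tool(plan={"ticks":[[0,0,0.06,0,0,0],[0,0,0.08,0,0,0],[0,0,0.06,0,0,0],[0,0,0.04,0,0,0],[0,0,0.026,0,0,0],[0,0,0,0,0,0],[0,0,0,0,0,0]]})

```text
time_s: 24.1
ee_pos: [666.4, -182.2, 23.1]
ee_rot: [180.0, 0.1, 151.8]
force: [0.6, 0.0, 0.5]
gripper_width: 66.0
gripper_force: 0.0
```

Emit:
move_tool(plan={"ticks":[[0,0,0,0,0,0],[0,0,0,0,0,0],[0,0,0,0,0,0],[0,0,0,0,0,0],[0,0,0,0,0,0],[0,0,0,0,0,0]]}, jaw=18, force=25)

```text
time_s: 24.7
ee_pos: [666.0, -182.1, 22.7]
ee_rot: [180.0, 0.0, 151.8]
force: [0.4, 0.3, 1.8]
gripper_width: 32.2
gripper_force: 25.0
```

Emit:
move_tool(plan={"ticks":[[0,0,-0.04,0,0,0],[0,0,-0.08,0,0,0],[0,0,-0.08,0,0,-0.0722],[0,0,0,0,0,-0.0889],[0,0,0,0,0,-0.0889],[0,0,0,0,0,-0.0889],[0,0,0,0,0,0],[0,0,0,0,0,0]]})

```text
time_s: 25.5
ee_pos: [665.5, -182.1, 121.8]
ee_rot: [180.0, -0.0, -177.9]
force: [0.0, -0.4, -1.2]
gripper_width: 31.8
gripper_force: 25.0
```

Converted, 45 mm / 500 = 0.09, 30 mm / 500 = 0.06.

Emit:
move_tool(plan={"ticks":[[0.024,0.06,0,0,0,0],[0.034,0.09,0,0,0,0],[0.034,0.09,0,0,0,0],[0.034,0.09,0,0,0,0],[0.034,0.09,0,0,0,0],[0.034,0.09,0,0,0,0],[0.034,0.09,0,0,0,0],[0.034,0.09,0,0,0,0]]}, quiet=true)

```text
ok
```

Emit:
move_tool(plan={"ticks":[[0.012,0.028,0,0,0,0],[0,0,0,0,0,0],[0,0,0,0,0,0],[0,0,0,0,0,0]]})

```text
time_s: 26.7
ee_pos: [515.1, 169.9, 122.2]
ee_rot: [-180.0, 0.0, -177.8]
force: [1.0, 0.9, -0.8]
gripper_width: 32.2
gripper_force: 25.0
```

Contact is expected at z = 30.7.

Converted, 30 mm / 500 = 0.06, 20 mm / 500 = 0.04.

Emit:
move_tool(plan={"ticks":[[0,0.003,0.04,0,0,0],[0,0,0.06,0,0,0],[0,0,0.04,0,0,0],[0,0,0.016,0,0,0],[0,0,0.01,0,0,0],[0,0,0.006,0,0,0],[0,0,0.004,0,0,0],[0,0,0,0,0,0]]})

```text
time_s: 27.5
ee_pos: [514.8, 172.6, 34.8]
ee_rot: [180.0, 0.1, -177.7]
force: [0.0, -0.1, -0.5]
gripper_width: 32.2
gripper_force: 25.0
```

Emit:
move_tool(plan={"ticks":[[0,0,0.002,0,0,0],[0,0,0.002,0,0,0],[0,0,0.002,0,0,0],[0,0,0,0,0,0]]})

```text
time_s: 27.9
ee_pos: [514.3, 172.6, 31.2]
ee_rot: [-180.0, -0.0, -177.7]
force: [-0.2, 0.0, -1.7]
gripper_width: 32.3
gripper_force: 25.0
```

Converted, 0.6 mm / 500 = 0.0012.

Emit:
move_tool(plan={"ticks":[[0,0,0.0012,0,0,0],[0,0,0,0,0,0]]})

```text
time_s: 28.1
ee_pos: [514.4, 172.6, 30.7]
ee_rot: [180.0, 0.0, -177.7]
force: [0.7, 0.8, -0.9]
gripper_width: 31.9
gripper_force: 25.0
```

Emit:
move_tool(plan={"ticks":[[0,0,0,0,0,0],[0,0,0,0,0,0],[0,0,0,0,0,0]]}, jaw=48)

```text
time_s: 28.4
ee_pos: [514.5, 172.6, 30.8]
ee_rot: [180.0, 0.0, -177.7]
force: [0.0, -0.3, 0.7]
gripper_width: 47.8
gripper_force: 0.0
```

Emit:
move_tool(plan={"ticks":[[0,0,-0.03,0,0,0],[0,0,-0.08,0,0,0],[0,0,-0.09,0,0,0],[0,0,-0.09,0,0,0],[-0.06,0.02,-0.08,0,0,0],[-0.09,0.03,-0.04,0,0,0],[-0.09,0.03,-0.04,0,0,0],[-0.08,0.024,-0.04,0,0,0]]}, quiet=true)

```text
ok
```

Emit:
move_tool(plan={"ticks":[[-0.03,0,-0.02,0,0,0],[0,0,0,0,0,0],[0,0,0,0,0,0]]})

```text
time_s: 29.5
ee_pos: [683.4, 230.1, 282.9]
ee_rot: [-180.0, -0.1, -177.7]
force: [0.3, -0.2, -0.8]
gripper_width: 47.9
gripper_force: 0.0
```

```bash
python3 - <<'E'
from h import *
m=camera_model("wrist");a=grab_frame("wrist");s=grab_frame("scene")
import pickle;pickle.dump(m,open("w4.pkl","wb"));cv2.imwrite("pics/w4.png",a)
cv2.imwrite("pics/s4.png",cv2.resize(s[150:290,100:450],(800,320),interpolation=cv2.INTER_CUBIC))
E
```

```text
(no output)
```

View pics/w4.png

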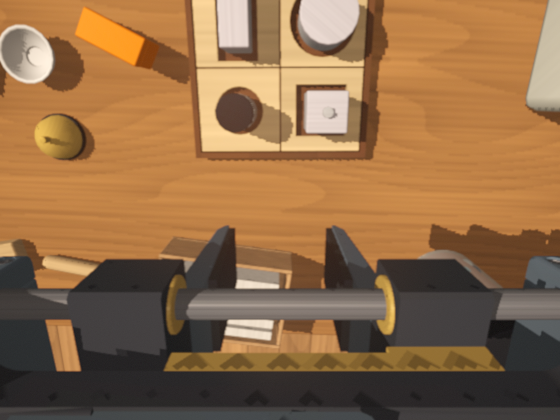

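View pics/s4.png

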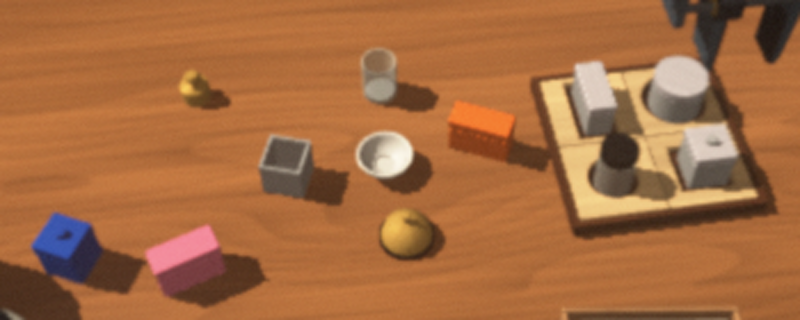

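The wrist view shows all four packages sunk in their holes: oblong (235,25), round (327,20), jar (237,110), square (327,112). The scene view shows both open look-alikes upright. One quick numeric check of the tops before handing in.

```bash
python3 - <<'E'
from h import *
import pickle
m=pickle.load(open("w4.pkl","rb"))
print("sq",plane(m,[(326.5,112.5)],62)[0],"jar",plane(m,[(236,111)],72)[0])
print(job_done())
E
```

```text
sq [611.7 278.3  62. ] jar [613.9 179.3  72. ]
the job is handed in; nothing more can be done
None
```

The job is handed in at about 30 s: all four closed packages were set down gently in their own nests, and the last pictures show them seated with the open jar and open square tin untouched (the judge returned no verdict).

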